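# Put the drill battery on charge

### The arm

A 6-joint arm with a two-finger parallel gripper is mounted at the origin on the work surface. World frame = base frame: x ahead of the robot, y to its left, z up, the work surface at z = 0. Lengths are in m, angles in degrees, forces in N, time in s.
With the tool pointing down it reaches from about 0.3 to 1 m from the base axis. Payload 5.1 kg.
Tool frame: the origin (TCP) lies at the very end of the fingers, on their centre line; the grasp point (between the pads) lies 19 mm behind it; x points along the fingers, z is the direction in which the jaws open and shut, and the axes are right-handed (so a half turn about x gives the same grasp; the last joint's range is limited). The gripper opens to 95 mm and grips with 3 to 60 N. Pads are 20 mm wide; open, the fingers measure 119 mm over their backs; the gripper's body (75 mm by 180 mm) begins 59 mm behind the grasp point.
Start: joints at [-76.123, 7.093, 94.555, -0, 78.352, -4.733], TCP at [0.207, -0.616, 0.215] pointing down, gripper open.
Joint ranges: [-149.61, 149.61], [-58.7, 133.49], [1.44, 155.28], [-77.14, 257.14], [18.33, 153.61], [-166.67, 166.67]. Speed limits (degrees/s): [147.25, 147.25, 180, 180, 180, 180].

### API

Orientations are given as [roll, pitch, yaw] about the fixed x, y, z axes, in that order (R = Rz(yaw) Ry(pitch) Rx(roll)).
In Python, from rig import bot gives the robot as it stands. Calls block until the motion is done:
- bot.reach(position, orientation): joint-space move of the TCP to a pose.
- bot.line_to(position, speed=0.15, rot=None): straight line of the TCP; rot=None keeps the orientation; speed is the mean speed in m/s.
- bot.move_joints(angles): joint-space move.
- bot.open() and bot.close_gripper(squeeze=None): open the fingers fully, or close them until they stop; squeeze is the grip in N (None keeps the last).
- bot.pause(seconds).
- bot.solve_ik(position, orientation): joint angles nearest the present ones, or None.
- bot.state(): the state.
- bot.read_camera(name): name is "side" or "top"; returns the picture (480x640x3 uint8, red, green, blue); there is no depth.
- bot.camera_model(name): a dict with "vertical_fov" (degrees; the focal length in pixels is half the picture's height over the tangent of half this angle, whatever the lens; pixels are square), "cx", "cy" (the principal point, pixels), "position" and "rotation" of the camera in the world. Camera axes: x right, y up, looking along -z (the intrinsics and any distortion apply to the point x, -y, -z); pixel columns grow to the right and rows downward; lengths in m; the calibration is good to about 2 mm. A picture is of the moment at which its call begins. camera_model takes no time and is no camera call.
A pose or a line that the arm cannot do raises bot.PlanningError and nothing moves.
- bot.job_done(): hands the job in, once; it reports no verdict.
The state is a dict: "t": time; "joints": joint angles; "qd": joint speeds; "effort": joint torques, N m; "ee_pos": TCP position; "ee_rot": TCP orientation; "force": force on the tool from outside, world axes, zero at the start; "wrist_torque": the same for the moment, N m; "gripper_width": finger opening in m.
Only numpy, scipy, OpenCV 4.12 (cv2) and the standard library are available. Lean on these libraries where they do the work, as an engineer would, in place of code of your own. Each camera call takes 0.05 s, during which the arm holds its last target.

### The job

Put the drill's battery pack on charge: it stands on the bench on its foot, and the charger takes it upside down. Turn it over and plug its stem fully home into the charger's well, with the long overhang of its foot over the charger's low front deck and its flat back to the raised housing, then let go. Handle it gently - do not drop it, knock it over or ram it - and leave the drill, the tape, the vases and the ring stand where they are.

Things in the scene. Friction and masses are not known exactly. Their poses are not given: they have to be found in the camera images.
- pack_foot (a point): Centre of the foot of the drill's black battery pack (loose, about 0.45 kg, standing on its foot at the start). The foot is a block 70 (x) by 56 (y) by 50 mm (z), so its underside is 25 mm below this point. The pack's own axes turn with it: z from foot to stem tip, +x from its flat back to the overhang of the foot, y across the 56 mm width, the one to grip.
- pack_tip (a point): Centre of the end face of the pack's stem, a block 36 (x) by 40 (y) by 46 mm (z) on the foot; from the foot's centre 17 mm towards -x and 71 mm towards +z. Axes as for the foot. The last 5 mm of the stem are 2 mm slimmer on every side.
- pack: The whole pack, 96 mm high; origin on the foot's underside, on the stem's axis. Foot and stem share one flat back, 18 mm towards -x of the origin (35 mm from the foot's centre), on which the pack lies steadily on the bench. The foot overhangs the stem by 34 mm towards +x and 8 mm on either y side.
- charger_well (a point): Centre of the mouth of the charger's well, in its low deck 62 mm above the bench. The well is 39 (x) by 43 (y) mm, 48 mm deep, with a 3 mm chamfer at the mouth. The pack hangs in it stem down, its foot resting on the deck and its stem tip 46 mm below this point, the pack's +x along the charger's -x. Axes: z up, -x to the charger's front.
- charger: Grey charger, screwed to the bench by four flat ears, 110 mm wide (y), 118 at the skirt; origin on the bench under the well, axes as for the well. The deck runs 75 mm towards -x, then a front panel 40 mm high to 97 mm. Towards +x a raised housing, 90 mm high, stands from 25 to 95 mm; it blocks the overhang of the foot on that side.
- table: The grey bench; its top is at height 0.
- drill: Bystander: cordless drill without its battery, lying on its side beyond the work, about 260 x 180 mm and 60 mm high; origin under its motor housing.
- tape: Bystander: roll of tape lying flat, 104 mm across, 48 mm high; origin under its centre.
- vases: Bystander: stack of nested black plastic vases, 104 mm across, 142 mm high; origin under its centre.
- ringstand: Bystander: green welded stand with a ring on top, 70 x 100 mm foot, about 155 mm high; origin under its centre.
Mind the look-alikes: they are no part of the job. Leave any blue look-alike of the pack alone.

How it is judged:
By the outcome, as a careful person would: the job done as asked, in the order asked, and still so for the second after the job is handed in, with the robot touching nothing.
It also fails if it takes over 67 s, if anything falls off the work surface, if the arm or the gripper's body presses on something with over 40 N, if the wrist force passes 120 N, or if a joint passes its speed limit or range.

## Working session

There is one attempt and no reset: what is moved stays moved. The work goes in short steps, each a Python script; the robot and the scene stay as the last script left them, time stands still between calls to the robot, and variables do not carry over. Pictures are saved under pics/ and viewed, and the job is handed in when it is done.

```bash
ls; mkdir -p pics; python3 - <<'E'
from rig import bot
import cv2
for n in("side","top"):
    im=bot.read_camera(n); cv2.imwrite(f"pics/{n}0.png",im[:,:,::-1])
    print(n,bot.camera_model(n))
print(bot.state())
E
```

```text
pics
side {'vertical_fov': 44.82496618420995, 'cx': 316.3300309152684, 'cy': 245.3456654363071, 'position': array([-0.32341717,  0.96051436,  0.90525681]), 'rotation': array([  57.52345562,    1.03739874, -135.92522733])}
top {'vertical_fov': 52.681347394197964, 'cx': 319.2309640431386, 'cy': 237.71332621187145, 'position': array([0.40305947, 0.02862452, 1.24619752]), 'rotation': array([  9.44741812,   1.35700939, -89.97967444])}
{'t': 0.1, 'joints': array([-7.61224236e+01,  7.12889556e+00,  9.46282001e+01, -1.84243714e-03,
        7.83520709e+01, -4.73336150e+00]), 'qd': array([ 0.11710244, -0.02519674, -0.2658209 ,  0.02544976, -0.04506952,
       -0.01436632]), 'effort': array([ 3.13308065e-04, -4.18882477e+01, -3.61096430e+01,  7.77511206e-02,
        4.61873040e-02, -7.28409486e-05]), 'ee_pos': array([ 0.20725256, -0.6154401 ,  0.21349969]), 'ee_rot': array([176.21326423,  89.89081859, 104.82457586]), 'force': array([ 0.16377012,  0.49613416, -0.83862159]), 'wrist_torque': array([-0.00773232,  0.00709026, -0.01815359]), 'gripper_width': 0.09513371711374012}
```

View pics/side0.png

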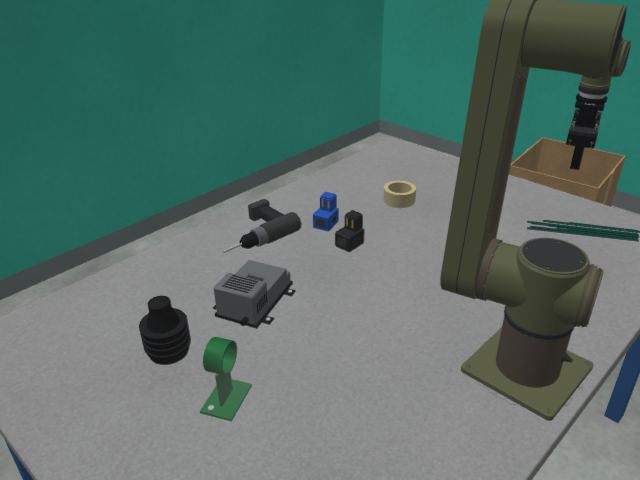

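View pics/top0.png

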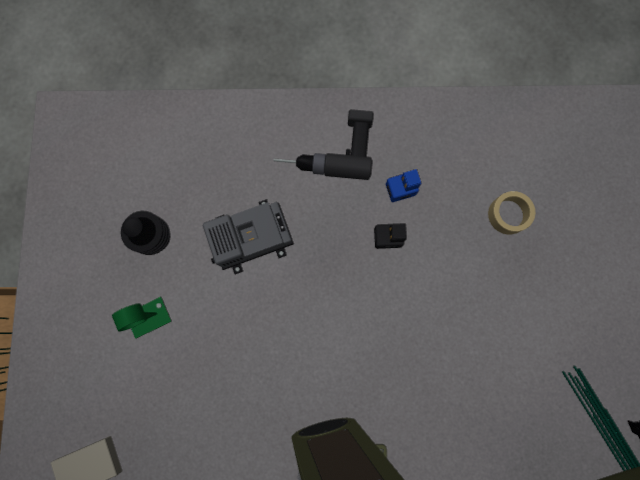

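The black pack is at side (350,231) and top (391,235), and its blue look-alike is at side (326,212) and top (404,185). The charger is at side (253,292) and top (248,234). The black one fits "drill's black battery pack". I'll enlarge crops of it and the charger.

```bash
cat > h.py <<'E'
import numpy as np, cv2
from scipy.spatial.transform import Rotation as Ro
from rig import bot
def cam(n):
    m=bot.camera_model(n); f=240/np.tan(np.radians(m['vertical_fov']/2))
    return f,m['cx'],m['cy'],np.array(m['position']),Ro.from_euler('xyz',m['rotation'],degrees=True).as_matrix()
def proj(n,P):
    f,cx,cy,p,R=cam(n); q=(np.atleast_2d(P)-p)@R
    return np.c_[cx+f*q[:,0]/-q[:,2],cy-f*q[:,1]/-q[:,2]]
def back(n,uv,z):
    f,cx,cy,p,R=cam(n); uv=np.atleast_2d(uv)
    d=np.c_[(uv[:,0]-cx)/f,-(uv[:,1]-cy)/f,-np.ones(len(uv))]@R.T
    return p+d*((z-p[2])/d[:,2])[:,None]
E
python3 - <<'E'
import cv2, numpy as np
s=cv2.imread("pics/side0.png");t=cv2.imread("pics/top0.png")
def c(im,x,y,w,h,k):return cv2.resize(im[y:y+h,x:x+w],None,fx=k,fy=k,interpolation=cv2.INTER_CUBIC)
a=np.hstack([c(t,365,160,70,100,5.0),c(s,305,185,70,100,5.0)]);cv2.imwrite("pics/pk.png",np.clip(a*1.8,0,255))
a=np.vstack([c(t,195,190,110,90,3.3),c(s,205,250,110,90,3.3)]);cv2.imwrite("pics/ch.png",np.clip(a*1.3,0,255))
E
```

```text
[ WARN:0@0.076] global loadsave.cpp:1063 imwrite_ Unsupported depth image for selected encoder is fallbacked to CV_8U.
```

View pics/pk.png

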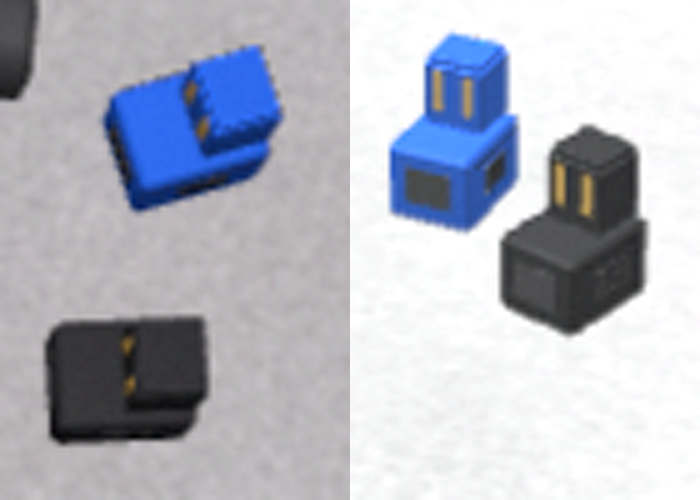

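View pics/ch.png

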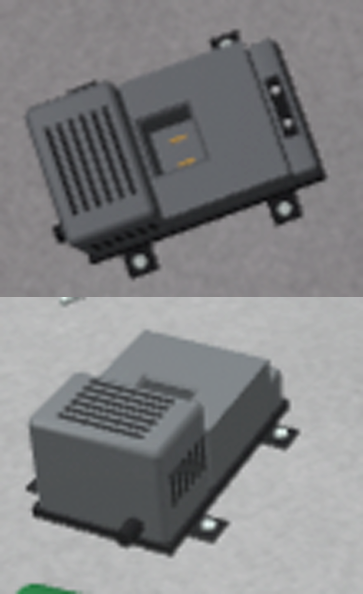

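```bash
cat > fit.py <<'E'
from h import *
from scipy.optimize import minimize
def box(x0,x1,y0,y1,z0,z1): return np.array([[x,y,z] for x in(x0,x1) for y in(y0,y1) for z in(z0,z1)])/1000
PACK=[box(-18,52,-28,28,0,50),box(-18,18,-20,20,50,91),box(-16,16,-18,18,50,96)]
CH=[box(25,95,-55,55,0,90),box(-75,25,-55,55,0,62),box(-97,-75,-55,55,0,40),box(-97,95,-59,59,0,8)]
K=8
def render(n,boxes,T,roi):
    x,y,w,h=roi; m=np.zeros((h*K//1,w*K//1),np.uint8)
    for b in boxes:
        P=b@T[:3,:3].T+T[:3,3]
        uv=(proj(n,P)-[x,y]+0.5)*K-0.5
        cv2.fillConvexPoly(m,cv2.convexHull(np.round(uv*16).astype(np.int32)),255,cv2.LINE_8,4)
    return cv2.resize(m,(w,h),interpolation=cv2.INTER_AREA)/255.
def pose(p,R0=np.eye(3),z=0):
    T=np.eye(4);c,s=np.cos(p[2]),np.sin(p[2]);T[:3,:3]=np.array([[c,-s,0],[s,c,0],[0,0,1]])@R0;T[:3,3]=[p[0],p[1],z];return T
def fit(boxes,masks,p0,R0=np.eye(3),z=0):
    def cost(p): return sum(np.abs(render(n,boxes,pose(p,R0,z),roi)-m).sum() for n,roi,m in masks)
    best=None
    for k in range(3):
        S=np.array(p0)+np.vstack([np.zeros(3),np.diag([.012,.012,.15])/(k+1)])
        r=minimize(cost,p0,method='Nelder-Mead',options=dict(initial_simplex=S,xatol=1e-5,fatol=.01)); p0=r.x
    return r.x,r.fun
E
python3 - <<'E'
from fit import *
s=cv2.imread("pics/side0.png");t=cv2.imread("pics/top0.png")
# pack: dark mask
def darkmask(im,roi,lo,hi):
    x,y,w,h=roi; g=im[y:y+h,x:x+w].astype(float).max(2)
    return np.clip((hi-g)/(hi-lo),0,1)
rt=(365,212,55,45); rs=(328,205,45,50)
for n,im,roi in(("t",t,rt),("s",s,rs)):
    x,y,w,h=roi;g=im[y:y+h,x:x+w].max(2);print(n,np.percentile(g,[2,10,30,70,95]))
mt=darkmask(t,rt,60,100);ms=darkmask(s,rs,60,130)
print(back("top",[[391,235]],.05),back("side",[[350,240]],.03),back("top",[[248,234]],.062),back("side",[[253,292]],.08))
M={"top":("top",rt,mt),"side":("side",rs,ms)}
p0=[*back("top",[[396,235]],.05)[0,:2],np.pi/2]
for k in(["top"],["side"],["top","side"]):
    print(k,fit(PACK,[M[i] for i in k],p0))
cv2.imwrite("pics/m.png",np.hstack([cv2.resize(m*255,(300,300)) for m in(mt,ms)]).astype(np.uint8))
E
```

```text
t [ 13.48  29.    61.2  104.   106.  ]
s [ 28.  32.  48. 140. 142.]
[[ 0.60837427 -0.12213847  0.05      ]] [[ 0.59377387 -0.10134814  0.03      ]] [[0.61016081 0.23410898 0.062     ]] [[0.55715591 0.28684217 0.08      ]]
['top'] (array([ 0.61113091, -0.13557623,  1.61032632]), np.float64(20.26127450980392))
['side'] (array([ 0.61386844, -0.13616976,  1.71052686]), np.float64(181.60084033613444))Traceback (most recent call last):
  File "<stdin>", line 15, in <module>
  File "fit.py", line 21, in fit
    r=minimize(cost,p0,method='Nelder-Mead',options=dict(initial_simplex=S,xatol=1e-5,fatol=.01)); p0=r.x
    res = _minimize_neldermead(fun, x0, args, callback, bounds=bounds,
                               **options)
    fxr = func(xr)
    fx = function(np.copy(x), *(wrapper_args + args))
  File "fit.py", line 17, in cost
    def cost(p): return sum(np.abs(render(n,boxes,pose(p,R0,z),roi)-m).sum() for n,roi,m in masks)
                        ~~~^^^^^^^^^^^^^^^^^^^^^^^^^^^^^^^^^^^^^^^^^^^^^^^^^^^^^^^^^^^^^^^^^^^^^^^
  File "fit.py", line 17, in <genexpr>
    def cost(p): return sum(np.abs(render(n,boxes,pose(p,R0,z),roi)-m).sum() for n,roi,m in masks)
                                   ~~~~~~^^^^^^^^^^^^^^^^^^^^^^^^^^
  File "fit.py", line 11, in render
    uv=(proj(n,P)-[x,y]+0.5)*K-0.5
        ~~~~^^^^^
  File "h.py", line 8, in proj
    f,cx,cy,p,R=cam(n); q=(np.atleast_2d(P)-p)@R
                ~~~^^^
  File "h.py", line 5, in cam
    m=bot.camera_model(n); f=240/np.tan(np.radians(m['vertical_fov']/2))
ValueError: time passes only in moves, steps and waits
```

```bash
cat > h.py <<'E'
import numpy as np, cv2, os, pickle
from scipy.spatial.transform import Rotation as Ro
from rig import bot
if not os.path.exists('cams.pkl'):
    C={}
    for n in('side','top'):
        m=bot.camera_model(n); C[n]=(240/np.tan(np.radians(m['vertical_fov']/2)),m['cx'],m['cy'],np.array(m['position']),Ro.from_euler('xyz',m['rotation'],degrees=True).as_matrix())
    pickle.dump(C,open('cams.pkl','wb'))
C=pickle.load(open('cams.pkl','rb'))
def cam(n): return C[n]
def proj(n,P):
    f,cx,cy,p,R=cam(n); q=(np.atleast_2d(P)-p)@R
    return np.c_[cx+f*q[:,0]/-q[:,2],cy-f*q[:,1]/-q[:,2]]
def back(n,uv,z):
    f,cx,cy,p,R=cam(n); uv=np.atleast_2d(uv)
    d=np.c_[(uv[:,0]-cx)/f,-(uv[:,1]-cy)/f,-np.ones(len(uv))]@R.T
    return p+d*((z-p[2])/d[:,2])[:,None]
E
cat > a.py <<'E'
from fit import *
s=cv2.imread("pics/side0.png");t=cv2.imread("pics/top0.png")
def darkmask(im,roi,lo,hi):
    x,y,w,h=roi; g=im[y:y+h,x:x+w].astype(float).max(2)
    return np.clip((hi-g)/(hi-lo),0,1)
rt=(365,212,55,45); rs=(328,205,45,50)
mt=darkmask(t,rt,60,100);ms=darkmask(s,rs,75,135)
def big(m): # fill holes, largest comp
    b=(m>.5).astype(np.uint8);n,l,st,_=cv2.connectedComponentsWithStats(b);k=1+np.argmax(st[1:,4])
    keep=cv2.dilate((l==k).astype(np.uint8),np.ones((3,3)))
    core=cv2.morphologyEx((l==k).astype(np.uint8),cv2.MORPH_CLOSE,np.ones((5,5)))
    core=cv2.erode(core,np.ones((3,3)))
    return np.maximum(m*keep,core)
mt,ms=big(mt),big(ms)
M={"top":("top",rt,mt),"side":("side",rs,ms)}
p0=[.61,-.1355,np.pi/2]
for k in(["top"],["side"],["top","side"]):
    p,f=fit(PACK,[M[i] for i in k],p0); print(k,p[:2],np.degrees(p[2]),f)
np.save("pack0.npy",p)
def ov(im,n,boxes,T,roi,k):
    x,y,w,h=roi;o=cv2.resize(im[y:y+h,x:x+w],None,fx=k,fy=k,interpolation=cv2.INTER_CUBIC)
    o=np.clip(o*1.5,0,255).astype(np.uint8)
    for b in boxes:
        uv=(proj(n,b@T[:3,:3].T+T[:3,3])-[x,y]+.5)*k-.5
        for i in range(8):
            for j in(1,2,4):
                if not i&j: cv2.line(o,*[tuple(int(v) for v in uv[q]) for q in(i,i|j)],(0,255,255),1)
    return o
if __name__=="__main__":
    a=ov(t,"top",PACK,pose(p),rt,7)[:315,:385];b=ov(s,"side",PACK,pose(p),rs,7)
    a=cv2.copyMakeBorder(a,0,b.shape[0]-a.shape[0],0,0,0);cv2.imwrite("pics/ov.png",np.hstack([a,b]))
E
python3 a.py
```

```text
['top'] [ 0.61114931 -0.13550435] 92.4171699364857 18.78186274509804
['side'] [ 0.61284022 -0.13561614] 96.95878309196682 46.30686274509804
['top', 'side'] [ 0.61145141 -0.13556744] 92.8808266333725 74.55637254901961
```

View pics/ov.png

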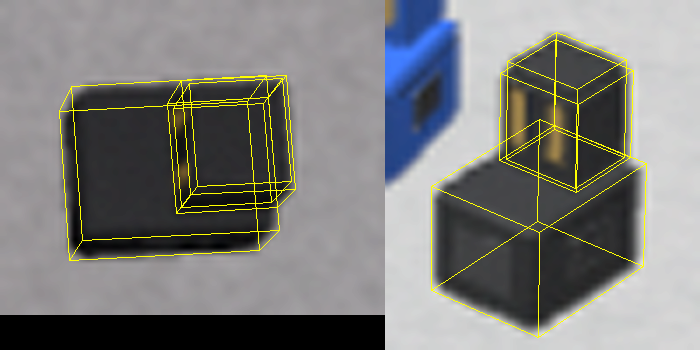

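```bash
cat > b.py <<'E'
import a
from a import *
from scipy.optimize import minimize
# edge fit: sample visible-edge polylines, maximise gradient normal to the edge
def E_(p,q,n=60): return np.linspace(p,q,n)
def edges_loop(P): return [E_(P[i],P[(i+1)%len(P)]) for i in range(len(P))]
mm=lambda L:np.array(L,float)/1000
def rect(x0,x1,y0,y1,z): return mm([[x0,y0,z],[x1,y0,z],[x1,y1,z],[x0,y1,z]])
def score(im,n,segs,T):
    g=im.astype(np.float32).max(2); g=cv2.GaussianBlur(g,(0,0),.8)
    tot=0
    for s in segs:
        uv=proj(n,s@T[:3,:3].T+T[:3,3]); d=uv[-1]-uv[0]; L=np.linalg.norm(d); nn=np.array([-d[1],d[0]])/L
        f=lambda o:cv2.remap(g,(uv+o*nn).astype(np.float32)[:,None,0:1].reshape(-1,1),(uv+o*nn).astype(np.float32)[:,1].reshape(-1,1),cv2.INTER_LINEAR)
        tot+=L*abs((f(.9)-f(-.9)).mean())
    return tot
if __name__=="__main__":
    e=edges_loop
    # charger visible edges
    well=e(rect(-19.5-3,19.5+3,-21.5-3,21.5+3,62))
    hous=e(rect(25,95,-55,55,90))
    deck=[E_(*mm([[-75,-55,62],[25,-55,62]])),E_(*mm([[-75,55,62],[25,55,62]])),E_(*mm([[-75,-55,62],[-75,55,62]]))]
    segsT=well+hous+deck; segsS=hous+[deck[0],deck[2]]+[E_(*mm([[95,-55,10],[95,-55,90]])),E_(*mm([[95,55,10],[95,55,90]]))]
    ims={"top":t,"side":s}
    def run(S,p0,names):
        c=lambda p:-sum(score(ims[n],n,S[n],pose(p)) for n in names)
        best=min((c([p0[0]+dx,p0[1]+dy,p0[2]+a]),dx,dy,a) for dx in np.arange(-.016,.017,.004) for dy in np.arange(-.016,.017,.004) for a in np.radians(np.arange(-9,10,3)))
        p=np.array(p0)+best[1:]
        for k in range(3):
            r=minimize(c,p,method='Nelder-Mead',options=dict(initial_simplex=p+np.vstack([np.zeros(3),np.diag([.003,.003,.04])/(k+1)]),xatol=1e-5,fatol=.01));p=r.x
        return p,r.fun
    p0=[*back("top",[[249,233]],.062)[0,:2],np.radians(107)]
    for nm in(["top"],["side"],["top","side"]):
        p,f=run({"top":segsT,"side":segsS},p0,nm);print("charger",nm,p[:2],np.degrees(p[2]),f)
    np.save("ch0.npy",p)
    x=CH+[np.vstack([rect(-22.5,22.5,-24.5,24.5,62)[[0,3,1,2]]]*2)[[0,0,1,1,2,2,3,3]]]
    rt2=(200,195,100,80);rs2=(210,255,90,75)
    A=ov(t,"top",x,pose(p),rt2,5);B=ov(s,"side",x,pose(p),rs2,3)
    B=cv2.copyMakeBorder(B,0,A.shape[0]-B.shape[0],0,0,0);cv2.imwrite("pics/ovc.png",np.hstack([A,B]))
    foot=[E_(*mm([[52,-28,50],[52,28,50]])),E_(*mm([[-18,28,0],[52,28,0]])),E_(*mm([[-18,-28,0],[52,-28,0]])),E_(*mm([[18,-28,50],[52,-28,50]])),E_(*mm([[52,-28,0],[52,28,0]]))]
    stem=e(rect(-17,17,-19,19,94))
    stemS=e(rect(-16,16,-18,18,96))
    q0=np.load("pack0.npy")
    for nm in(["top"],["side"],["top","side"]):
        q,f=run({"top":foot[:1]+foot[1:4]+stem,"side":foot[1:]+stemS},[q0[0],q0[1],np.pi/2],nm);print("pack",nm,q[:2],np.degrees(q[2]),f)
    np.save("pack1.npy",q)
    A=ov(t,"top",PACK,pose(q),rt,7);B=ov(s,"side",PACK,pose(q),rs,7)
    A=cv2.copyMakeBorder(A,0,B.shape[0]-A.shape[0],0,0,0);cv2.imwrite("pics/ov2.png",np.hstack([A,B]))
E
python3 b.py
```

```text
['top'] [ 0.61114931 -0.13550435] 92.4171699364857 18.78186274509804
['side'] [ 0.61284022 -0.13561614] 96.95878309196682 46.30686274509804
['top', 'side'] [ 0.61145141 -0.13556744] 92.8808266333725 74.55637254901961
charger ['top'] [0.61445846 0.2398586 ] 109.257761501134 -4887.75534872609
charger ['side'] [0.61530261 0.23986701] 112.71477170974023 -4190.389641542011
charger ['top', 'side'] [0.61441075 0.23995996] 109.89531701565363 -8773.433835878534
pack ['top'] [ 0.61125912 -0.1329566 ] 91.69735023289381 -4084.5252704284426
pack ['side'] [ 0.61329458 -0.13701118] 91.50954332285323 -3555.4496532605194
pack ['top', 'side'] [ 0.61129608 -0.13409139] 90.81316824651913 -7308.45315338846
```

View pics/ovc.png

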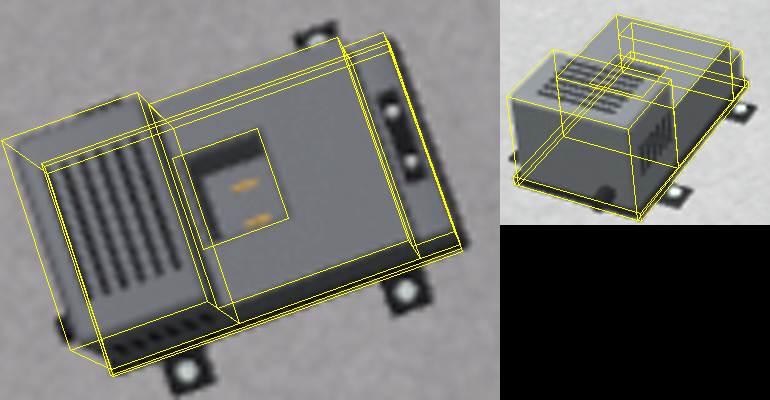

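View pics/ov2.png

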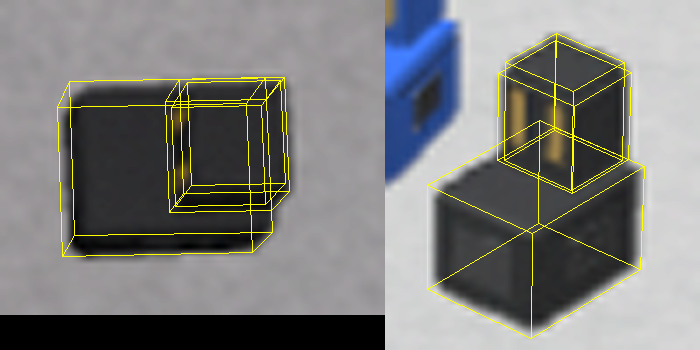

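```bash
cat > z.py <<'E'
from b import *
p=np.load("ch0.npy")
x,y,w,h=225,215,45,38;k=15
o=cv2.resize(t[y:y+h,x:x+w],None,fx=k,fy=k,interpolation=cv2.INTER_CUBIC);o=np.clip((o.astype(float)-20)*2,0,255).astype(np.uint8)
for r,z,c in((rect(-19.5,19.5,-21.5,21.5,62),0,(0,255,255)),(rect(-22.5,22.5,-24.5,24.5,62),0,(0,255,0)),(rect(-19.5,19.5,-21.5,21.5,14),0,(255,255,0))):
    T=pose(p);uv=(proj("top",r@T[:3,:3].T+T[:3,3])-[x,y]+.5)*k-.5
    cv2.polylines(o,[uv.astype(int)],True,c,1)
cv2.imwrite("pics/zw.png",o)
E
python3 z.py >/dev/null
```

```text
(no output)
```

View pics/zw.png

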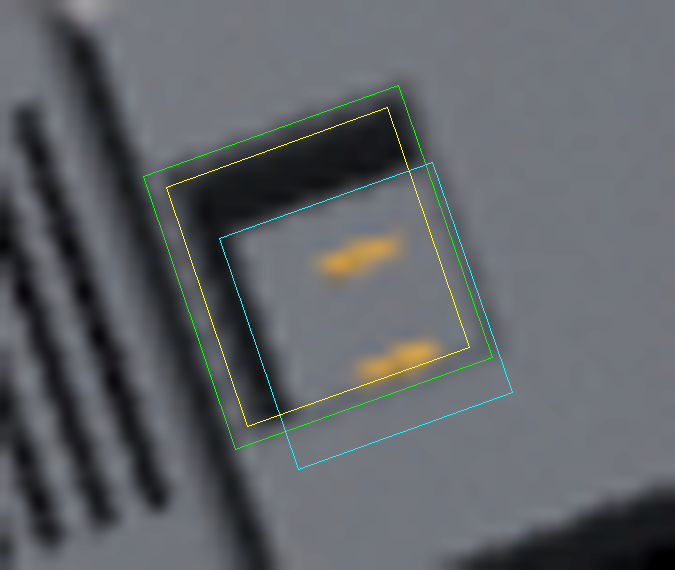

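```bash
cat > c.py <<'E'
from b import *
ims={"top":t,"side":s}
def run(S,p0,names,rng=.006):
    c=lambda p:-sum(score(ims[n],n,S[n],pose(p)) for n in names)
    best=min((c([p0[0]+dx,p0[1]+dy,p0[2]+a]),dx,dy,a) for dx in np.arange(-rng,rng+.001,.002) for dy in np.arange(-rng,rng+.001,.002) for a in np.radians(np.arange(-4,5,1)))
    p=np.array(p0)+best[1:]
    r=minimize(c,p,method='Nelder-Mead',options=dict(initial_simplex=p+np.vstack([np.zeros(3),np.diag([.002,.002,.03])]),xatol=1e-5,fatol=.01));return r.x,r.fun
w=rect(-19.5,19.5,-21.5,21.5,62);f=rect(-19.5,19.5,-21.5,21.5,14)
# side +x wall: x=19.5 ; far wall in world +x is charger -y
A=[E_(w[1],w[2]),E_(w[0],w[1])]; B=[E_(f[1],(f[1]*.3+f[2]*.7)),E_(f[1],f[0]*.8+f[1]*.2)]
skirt=e=[E_(*mm([[-97,59,3],[95,59,3]])),E_(*mm([[-97,-59,3],[-97,59,3]]))]
p0=np.load("ch0.npy")
for nm,S in(("well",A+B),("floor",B),("mouth",A),("well+panel",A+B+[E_(*mm([[-97,-50,40],[-97,50,40]]))]),("outer",[E_(*mm([[-90,59,0],[90,59,0]])),E_(*mm([[-97,-50,0],[-97,50,0]])),E_(*mm([[-70,-55,62],[20,-55,62]]))])):
    p,fv=run({"top":S},p0,["top"]);print(nm,p[:2],np.degrees(p[2]),fv)
S=[E_(*mm([[-70,-55,62],[20,-55,62]])),E_(*mm([[-75,-45,62],[-75,45,62]])),E_(*mm([[95,-50,0],[95,50,0]])),E_(*mm([[-90,55,0],[90,55,0]])),E_(*mm([[-90,59,0],[90,59,0]]))]
S=[E_(*mm([[95,-50,0],[95,50,0]])),E_(*mm([[-90,59,0],[90,59,0]])),E_(*mm([[25,-55,62],[-75,-55,62]]))]
p,fv=run({"side":S},p0,["side"]);print("side",p[:2],np.degrees(p[2]),fv)
E
python3 c.py | grep -v "^\["
```

```text
well [0.61602926 0.2384081 ] 110.31970411597308 -1275.7821831212
floor [0.61530659 0.23774217] 108.84504169156735 -663.7550256815582
mouth [0.61880774 0.23328162] 112.02402988173615 -679.4994500240045
well+panel [0.61713589 0.23453316] 110.50717806535876 -2393.012459282877
outer [0.61610207 0.23523253] 110.23127948381352 -4383.969893397863
side [0.61606862 0.24055064] 109.92654492268747 -6175.110298686484
```

```bash
cat > k.py <<'E'
from h import *
PK=np.array([0.6116,-0.1352]);PY=np.radians(91.5)
CHP=np.array([0.6158,0.2380]);CY=np.radians(110)
def Rz(a): return Ro.from_euler('z',a).as_matrix()
def packT(R,o):T=np.eye(4);T[:3,:3]=R;T[:3,3]=o;return T
def Rstand(yaw):return Rz(yaw)                       # x=dir yaw, z up
def Rlie(yaw):                                       # after tilting: x up, z = -dir(yaw)
    d=np.array([np.cos(yaw),np.sin(yaw),0]);x=np.array([0,0,1.]);z=-d;return np.c_[x,np.cross(z,x),z]
def Rinv(yaw):                                       # stem down, pack x = -dir(yaw), charger yaw
    d=np.array([np.cos(yaw),np.sin(yaw),0]);x=-d;z=np.array([0,0,-1.]);return np.c_[x,np.cross(z,x),z]
def tool(T,g,ang,sgn,back=0):
    """grasp at pack coords (x,0,z) mm; tool x in the pack's xz-plane: dir=(cos ang,0,sin ang) in pack frame; jaw = sgn*pack y"""
    a=np.radians(ang);X=np.array([np.cos(a),0,np.sin(a)]);Z=np.array([0,sgn,0.]);Rl=np.c_[X,np.cross(Z,X),Z]
    R=T[:3,:3]@Rl; gp=T[:3,:3]@(np.array([g[0],0,g[1]])/1000)+T[:3,3]
    return gp+R[:,0]*(.019-back), Ro.from_matrix(R).as_euler('xyz',degrees=True)
E
python3 - <<'E'
from k import *
print(back("top",[[388,178],[391,200],[418,192],[421,182],[405,170]],.05)[:,:2])
np.set_printoptions(precision=1,suppress=True)
S=packT(Rstand(PY),[*PK,0]); Sl=packT(Rstand(PY),[*PK,.08])
L=packT(Rlie(PY),[.55,-.08,.019]); Lh=packT(Rlie(PY),[.55,-.08,.10])
I=packT(Rinv(CY),[*CHP,.112]); Ih=packT(Rinv(CY),[*CHP,.175])
for sgn in(1,-1):
  for b in(30,):
    for nm,T in(("S",S),("Sl",Sl),("Lh",Lh),("L",L)):
        print(sgn,b,nm,bot.solve_ik(*tool(T,(8,78),-90-b,sgn)) if 0 else bot.solve_ik(*tool(T,(8,78),-(90+b) if True else 0,sgn)))
  for a in(45,60):
    # lying: d=(0,-sin a,-cos a): pack z=-y, pack x=up -> d=(x:-cos a, z:+sin a)
    for nm,T in(("L",L),("Lh",Lh),("Ih",Ih),("I",I)):
        print(sgn,a,nm,bot.solve_ik(*tool(T,(20,22),180-a,sgn)))
E
```

```text
[[ 0.75563651 -0.11804035]
 [ 0.69807826 -0.12427976]
 [ 0.71848555 -0.19285124]
 [ 0.74457579 -0.20129095]
 [ 0.77646596 -0.16174887]]
1 30 S None
1 30 Sl None
1 30 Lh [-39.7  26.4  98.2  41.5 100.7 129. ]
1 30 L [-39.7  33.5  97.9  40.9  95.6 124.5]
1 45 L [   3.9   14.2  116.2  -51.7   64.2 -147.7]
1 45 Lh [   3.9    6.6  115.2  -48.9   69.7 -154.9]
1 45 Ih [ -1.3  19.8  95.8  41.3  85.8 147.4]
1 45 I [ -1.3  24.1  97.   41.7  81.7 143.7]
1 60 L [   8.4   21.   114.9  -63.8   73.3 -136.1]
1 60 Lh [   8.4   12.6  115.1  -61.9   77.1 -143.7]
1 60 Ih [  3.2  15.5  96.5  29.2  79.  154.7]
1 60 I [  3.2  19.5  98.3  29.9  74.  151.8]
-1 30 S [ -4.2  12.8 107.9 -34.7  61.   12. ]
-1 30 Sl [ -4.2   7.3 105.6 -32.6  67.5   7.2]
-1 30 Lh [-39.7  26.4  98.2  41.5 100.7 -51. ]
-1 30 L [-39.7  33.5  97.9  40.9  95.6 -55.5]
-1 45 L [  3.9  14.2 116.2 -51.7  64.2  32.3]
-1 45 Lh [  3.9   6.6 115.2 -48.9  69.7  25.1]
-1 45 Ih [ -1.3  19.8  95.8  41.3  85.8 -32.6]
-1 45 I [ -1.3  24.1  97.   41.7  81.7 -36.3]
-1 60 L [  8.4  21.  114.9 -63.8  73.3  43.9]
-1 60 Lh [  8.4  12.6 115.1 -61.9  77.1  36.3]
-1 60 Ih [  3.2  15.5  96.5  29.2  79.  -25.3]
-1 60 I [  3.2  19.5  98.3  29.9  74.  -28.2]
```

```bash
cat > s1.py <<'E'
from k import *
S=packT(Rstand(PY),[*PK,0]);g=(8,78)
P=lambda T,b=0:tool(T,g,-120,-1,b)
p,r=P(S,.09); bot.reach([p[0],p[1],.30],r)
bot.line_to(p,.25); bot.line_to(P(S,0)[0],.1)
st=bot.state();print(st['t'],st['ee_pos'],st['force'])
for n in("top","side"):cv2.imwrite(f"pics/{n}1.png",bot.read_camera(n)[:,:,::-1])
s=cv2.imread("pics/side1.png");t=cv2.imread("pics/top1.png")
c=lambda im,x,y,w,h,k:cv2.resize(im[y:y+h,x:x+w],None,fx=k,fy=k,interpolation=cv2.INTER_CUBIC)
cv2.imwrite("pics/g1.png",np.clip(np.hstack([c(t,340,180,100,100,4),c(s,300,165,100,100,4)])*1.5,0,255).astype(np.uint8))
E
python3 s1.py
```

```text
4.3417 [ 0.61228223 -0.13659908  0.06228333] [ 0.25983102 -0.20412953 -0.22199275]
```

View pics/g1.png

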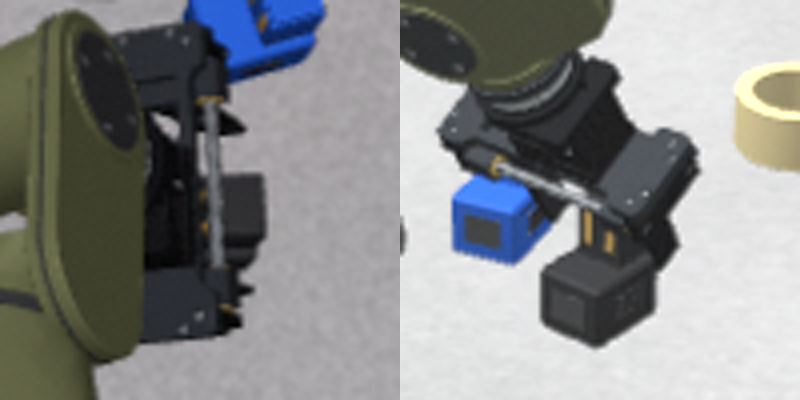

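The fingers straddle the stem (top ~(400,234), side ~(372,228)), clear of the blue pack, and the force reads zero. Next: grip, lift, tilt it onto its back and check.

```bash
cat > s2.py <<'E'
from k import *
P=lambda T,b=0:tool(T,(8,78),-120,-1,b)
bot.close_gripper(25); st=bot.state();print(st['gripper_width'],st['force'])
bot.line_to(P(packT(Rstand(PY),[*PK,.07]))[0],.15)
st=bot.state();print(st['gripper_width'],st['force'])
Lh=packT(Rlie(PY),[.55,-.08,.09]);p,r=P(Lh)
bot.line_to(p,.12,rot=r)
st=bot.state();print(st['t'],st['gripper_width'],st['force'],st['ee_pos']-p)
for n in("top","side"):cv2.imwrite(f"pics/{n}2.png",bot.read_camera(n)[:,:,::-1])
s=cv2.imread("pics/side2.png");t=cv2.imread("pics/top2.png")
c=lambda im,x,y,w,h,k:cv2.resize(im[y:y+h,x:x+w],None,fx=k,fy=k,interpolation=cv2.INTER_CUBIC)
cv2.imwrite("pics/g2.png",np.clip(np.hstack([c(t,310,200,130,130,3),c(s,290,165,130,130,3)])*1.5,0,255).astype(np.uint8))
E
python3 s2.py
```

```text
0.04011073847936285 [-1.12786513  0.58825165  1.48228454]
0.04009527343793763 [ 0.16789007 -0.11823815 -4.63328885]
7.6833 0.039983204169533895 [ 1.3759309   0.92432125 -4.27174372] [4.95161433e-04 3.10563733e-05 6.47237430e-04]
```

View pics/g2.png

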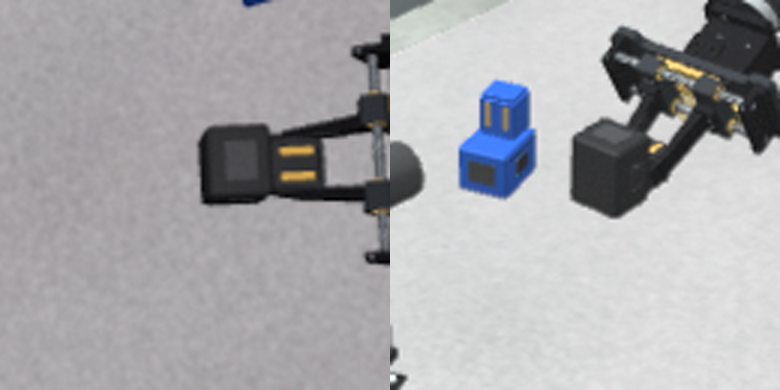

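The pack is held level with its back down, foot at top ~(388,254). I'll lower it until it touches.

```bash
cat > s3.py <<'E'
from k import *
P=lambda T,b=0:tool(T,(8,78),-120,-1,b)
f0=bot.state()['force'][2]
bot.line_to(P(packT(Rlie(PY),[.55,-.08,.024]))[0],.12)
for z in np.arange(.022,.0139,-.001):
    bot.line_to(P(packT(Rlie(PY),[.55,-.08,z]))[0],.02)
    st=bot.state();print(round(z,4),st['force'].round(2),st['ee_pos'][2]-P(packT(Rlie(PY),[.55,-.08,z]))[0][2])
    if st['force'][2]-f0>2.5:break
bot.open();st=bot.state();print(st['t'],st['force'])
p,r=P(packT(Rlie(PY),[.55,-.08,z]),.12);bot.line_to(p,.25)
p2,r2=tool(packT(Rlie(PY),[.55,-.08,.018]),(20,22),135,-1,.17)
print(bot.state()['ee_pos'],p2)
bot.line_to([p[0],p[1],.25],.35)
for n in("top","side"):cv2.imwrite(f"pics/{n}3.png",bot.read_camera(n)[:,:,::-1])
s=cv2.imread("pics/side3.png");t=cv2.imread("pics/top3.png")
c=lambda im,x,y,w,h,k:cv2.resize(im[y:y+h,x:x+w],None,fx=k,fy=k,interpolation=cv2.INTER_CUBIC)
cv2.imwrite("pics/g3.png",np.clip(np.hstack([c(t,330,220,80,80,5),c(s,310,200,80,80,5)])*1.5,0,255).astype(np.uint8))
print(bot.state()['t'])
E
python3 s3.py
```

```text
0.022 [ 0.54  0.43 -4.5 ] 0.00063231284611176
0.021 [-0.8   0.67 -4.08] 0.00011465086468297886
0.02 [-0.35  0.1  -3.85] -8.23165478445638e-05
0.019 [ 0.29  0.88 -4.49] -0.00011360918918716309
0.018 [ 0.02 -0.15 -3.76] -8.19463855422746e-05
0.017 [-0.3  -1.31 -1.08] 0.000534159061829834
0.016 [-1.84 -1.1   6.23] 0.0014468098157923662
11.2667 [1.25374244 0.68709819 0.40115022]
[ 0.55392311 -0.24482845  0.07382805] [0.5477809  0.00474407 0.14477312]
12.65
```

View pics/g3.png

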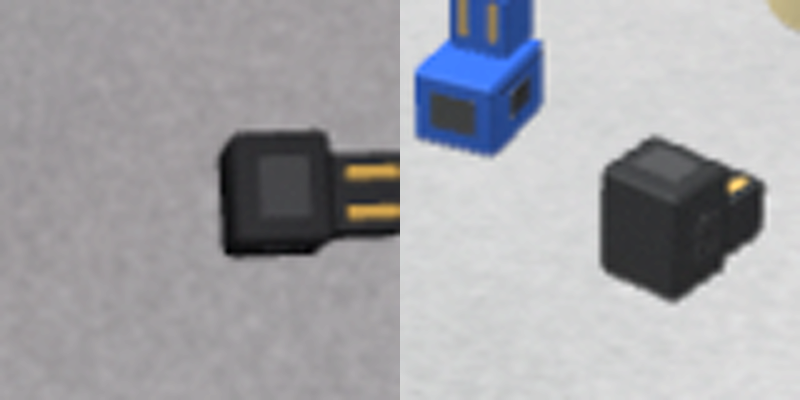

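The pack lies squarely on its back, foot at top (385,259). I'll refit it.

```bash
cat > d.py <<'E'
import a
from a import big,darkmask,ov
from fit import *
from k import *
t=cv2.imread("pics/top3.png");s=cv2.imread("pics/side3.png")
rt=(362,235,65,45);rs=(340,215,50,55)
mt=big(darkmask(t,rt,60,100));ms=big(darkmask(s,rs,75,135))
R0=Rlie(0)
M=[("top",rt,mt),("side",rs,ms)]
for k in([0],[1],[0,1]):
    p,f=fit(PACK,[M[i] for i in k],[.55,-.08,np.radians(91.5)],R0,.018);print(k,p[:2],np.degrees(p[2]),f)
A=ov(t,"top",PACK,pose(p,R0,.018),rt,6);B=ov(s,"side",PACK,pose(p,R0,.018),rs,6)
A=cv2.copyMakeBorder(A,0,B.shape[0]-A.shape[0],0,0,0);cv2.imwrite("pics/ov3.png",np.hstack([A,B]))
E
python3 d.py|tail -3
```

```text
[0] [ 0.55007389 -0.08137034] 92.01830897867343 27.579411764705885
[1] [ 0.5476966  -0.08071966] 94.30205356523363 52.404901960784315
[0, 1] [ 0.54968384 -0.08153569] 92.37750965522373 87.93921568627451
```

View pics/ov3.png

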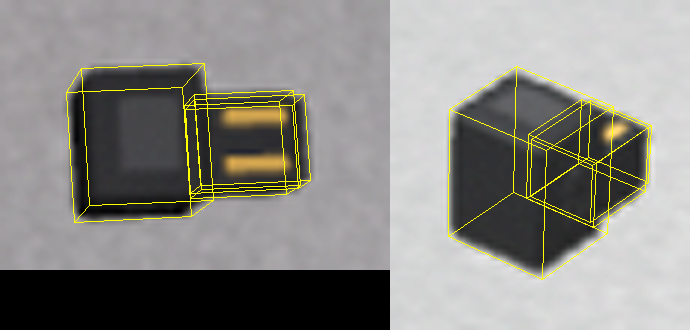

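```bash
cat >> k.py <<'E'
G2=(20,22);LP=[.550,-.0815,.018]
Q=lambda T,b=0:tool(T,G2,135,-1,b)
E
cat > s4.py <<'E'
from k import *
L=packT(Rlie(PY),LP)
p,r=Q(L,.09);bot.reach([p[0],p[1]+.02,.24],r);bot.line_to(p,.25);bot.line_to(Q(L)[0],.1)
print(bot.state()['force'])
bot.close_gripper(30);st=bot.state();print(st['t'],st['gripper_width'],st['force'])
L[2,3]=.10;bot.line_to(Q(L)[0],.12);st=bot.state();print(st['gripper_width'],st['force'])
I=packT(Rinv(CY),[*CHP,.112+.075]);p,r=Q(I)
# midpoint rotated, high
M=packT(Rinv(PY),[.57,.05,.23]);pm,rm=Q(M)
bot.line_to(pm,.2,rot=rm);bot.line_to(p,.2,rot=r);bot.pause(.2)
st=bot.state();print(st['t'],st['gripper_width'],st['force'],st['ee_pos']-p)
for n in("top","side"):cv2.imwrite(f"pics/{n}4.png",bot.read_camera(n)[:,:,::-1])
s=cv2.imread("pics/side4.png");t=cv2.imread("pics/top4.png")
c=lambda im,x,y,w,h,k:cv2.resize(im[y:y+h,x:x+w],None,fx=k,fy=k,interpolation=cv2.INTER_CUBIC)
cv2.imwrite("pics/g4.png",np.clip(np.hstack([c(t,190,160,130,130,3),c(s,190,200,130,130,3)])*1.5,0,255).astype(np.uint8))
E
python3 s4.py
```

```text
[-0.07649283  0.0521604   0.86255734]
16.5 0.056054600117834426 [-0.45450337  1.29843791  0.535398  ]
0.05601669404525065 [ 0.87680098 -0.00658839 -3.63401299]
20.3917 0.05613588948432777 [ 0.2690003  -0.05071463 -4.05696304] [ 0.00016772 -0.00101697  0.00037213]
```

View pics/g4.png

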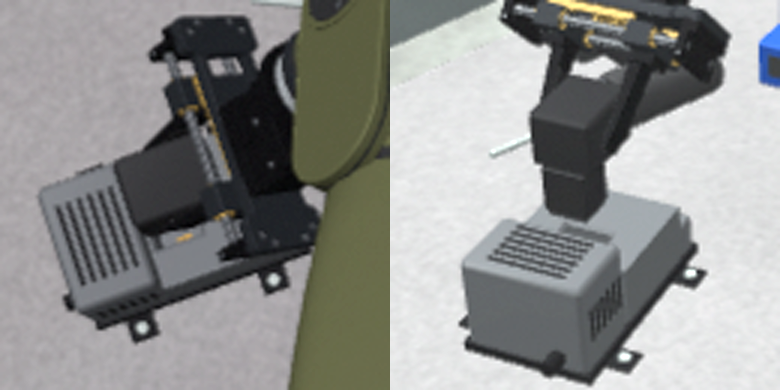

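The pack is inverted above the well: in the side view the stem tip is at ~(382,272) and the well mouth at ~(385,277). I'll overlay the commanded pack pose and the charger model to see any offsets.

```bash
cat > e.py <<'E'
import a
from a import ov
from fit import *
from k import *
t=cv2.imread("pics/top4.png");s=cv2.imread("pics/side4.png")
T=packT(Rinv(CY),[*CHP,.187]); T[1,3]-=.001
x=PACK
rt=(222,200,50,60);rs=(228,220,50,55)
A=ov(t,"top",x,T,rt,7);B=ov(s,"side",x,T,rs,7)
h=max(A.shape[0],B.shape[0]);A,B=[cv2.copyMakeBorder(i,0,h-i.shape[0],0,0,0) for i in(A,B)];cv2.imwrite("pics/ov4.png",np.hstack([A,B]))
E
python3 e.py>/dev/null
```

```text
(no output)
```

View pics/ov4.png

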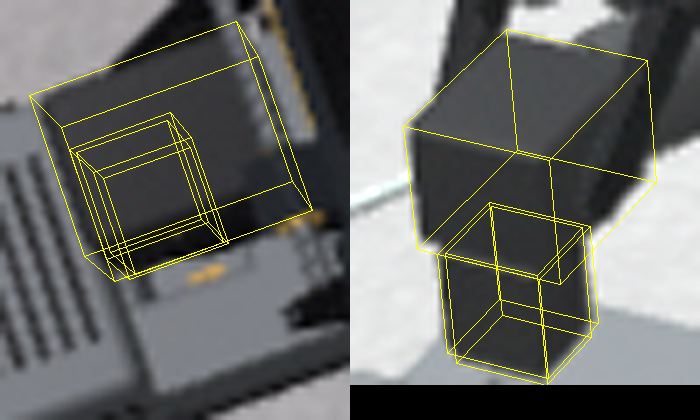

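```bash
cat > s5.py <<'E'
from k import *
C0=np.array([.6158,.2388])
p,_=Q(packT(Rinv(CY),[*C0,.166]));bot.line_to(p,.08);bot.pause(.2)
f0=bot.state()['force'];print(f0)
for h in np.arange(.050,.029,-.002):
    p,_=Q(packT(Rinv(CY),[*C0,.112+h]));bot.line_to(p,.03)
    st=bot.state();df=st['force']-f0;print(round(h,3),df.round(1),st['wrist_torque'].round(2),(1e3*(st['ee_pos']-p)).round(1))
    if df[2]>8 or np.hypot(*df[:2])>8:break
print(st['t'])
E
python3 s5.py
```

```text
[ 0.77430883 -0.51728599 -3.33354519]
0.05 [-1.   1.5 -0.8] [-0.83 -0.44  0.02] [-0.2 -0.  -0.3]
0.048 [-1.7  0.7 -0.6] [-0.81 -0.38  0.05] [-0.1  0.  -0.2]
0.046 [-0.6  1.1  0.1] [-0.85 -0.43  0.05] [-0.1 -0.  -0.2]
0.044 [-0.6  0.7 -0.2] [-0.86 -0.49  0.01] [-0.1  0.  -0.2]
0.042 [-0.2  0.8 -0.8] [-0.85 -0.44  0.02] [-0.1  0.  -0.2]
0.04 [-1.4  0.4 -1.1] [-0.78 -0.38 -0.01] [-0.1 -0.  -0.2]
0.038 [-0.5  0.6 -1. ] [-0.85 -0.39  0.04] [-0.1  0.  -0.2]
0.036 [-0.4  0.2 -1. ] [-0.79 -0.44 -0.02] [-0.1 -0.  -0.2]
0.034 [-0.3  1.1  0. ] [-0.88 -0.43  0.04] [-0.1  0.  -0.2]
0.032 [-1.   0.7 -1.1] [-0.87 -0.43  0.05] [-0.  -0.  -0.2]
0.03 [-0.2  0.  -0.5] [-0.86 -0.43  0.04] [-0.  -0.  -0.2]
23.8917
```

The stem is 16 mm into the well with no contact force. I'll continue down to the seat.

```bash
cat > s6.py <<'E'
from k import *
C0=np.array([.6158,.2388]);f0=np.array([.3,.3,-4.0])
for h in [*np.arange(.026,.004,-.004),*np.arange(.004,-.0055,-.001)]:
    p,_=Q(packT(Rinv(CY),[*C0,.112+h]));bot.line_to(p,.03 if h>.004 else .015)
    st=bot.state();df=st['force']-f0;print(round(h,3),df.round(1),(1e3*(st['ee_pos']-p)).round(1))
    if df[2]>8 or np.hypot(*df[:2])>10:break
print(st['t'])
for n in("top","side"):cv2.imwrite(f"pics/{n}5.png",bot.read_camera(n)[:,:,::-1])
s=cv2.imread("pics/side5.png");t=cv2.imread("pics/top5.png")
c=lambda im,x,y,w,h,k:cv2.resize(im[y:y+h,x:x+w],None,fx=k,fy=k,interpolation=cv2.INTER_CUBIC)
cv2.imwrite("pics/g5.png",np.clip(np.hstack([c(t,190,160,130,130,3),c(s,190,200,130,130,3)])*1.5,0,255).astype(np.uint8))
E
python3 s6.py
```

```text
0.026 [-0.5 -1.   0.3] [-0.1  0.  -0.4]
0.022 [ 0.6 -0.5  0.5] [-0.1  0.  -0.4]
0.018 [ 0.9 -0.4  0.2] [-0.  -0.  -0.4]
0.014 [-0.3 -0.7 -0.1] [-0.1  0.  -0.4]
0.01 [-1.2 -0.7  0.8] [-0.   0.  -0.4]
0.006 [ 0.5 -0.2  1.1] [-0.   0.  -0.4]
0.004 [-0.3  0.8  0.5] [ 0.1 -0.  -0.1]
0.003 [-0.9  0.1  0.5] [ 0.   0.  -0.1]
0.002 [ 0.  -0.5  0.9] [-0.  -0.  -0.1]
0.001 [0.2 0.1 0. ] [-0.1 -0.  -0.1]
0.0 [-1.3 -0.7 -0.4] [-0.1  0.  -0.1]
-0.001 [-0.3 -0.1  1.4] [0.2 0.  0.2]
-0.002 [-2.1 -1.7  8. ] [0.2 0.  1.2]
-0.003 [-2.8 -3.7 11.5] [0.3 0.1 2. ]
27.625
```

View pics/g5.png

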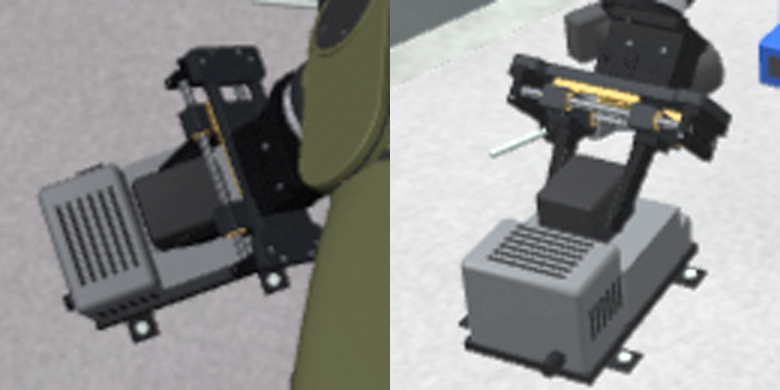

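Contact came at the expected seat height, within 1 mm. I'll relax, release, back off and check.

```bash
cat > s7.py <<'E'
from k import *
C0=np.array([.6158,.2388])
bot.line_to(Q(packT(Rinv(CY),[*C0,.1108]))[0],.02)
bot.open();st=bot.state();print(st['force'],st['gripper_width'])
p,_=Q(packT(Rinv(CY),[*C0,.1108]),.10);bot.line_to(p,.12)
bot.line_to([p[0]-.05,p[1]-.10,.36],.25)
st=bot.state();print(st['t'],st['force'])
for n in("top","side"):cv2.imwrite(f"pics/{n}6.png",bot.read_camera(n)[:,:,::-1])
import a
from fit import PACK
s=cv2.imread("pics/side6.png");t=cv2.imread("pics/top6.png")
T=packT(Rinv(CY),[*C0,.112])
c=lambda im,x,y,w,h,k:np.clip(cv2.resize(im[y:y+h,x:x+w],None,fx=k,fy=k,interpolation=cv2.INTER_CUBIC)*1.5,0,255).astype(np.uint8)
cv2.imwrite("pics/g6.png",np.vstack([np.hstack([c(t,200,190,100,90,4),c(s,205,235,100,90,4)])]))
cv2.imwrite("pics/f6.png",np.hstack([c(t,200,190,100,90,4),a.ov(s,"side",PACK,T,(205,235,100,90),4)]))
E
python3 s7.py
```

```text
[-0.05693127 -0.81699144 -0.52836024] 0.09507685601695091
30.9167 [ 0.16031247 -0.32490365 -0.87979424]
['top'] [ 0.61114931 -0.13550435] 92.4171699364857 18.78186274509804
['side'] [ 0.61284022 -0.13561614] 96.95878309196682 46.30686274509804
['top', 'side'] [ 0.61145141 -0.13556744] 92.8808266333725 74.55637254901961
```

View pics/f6.png

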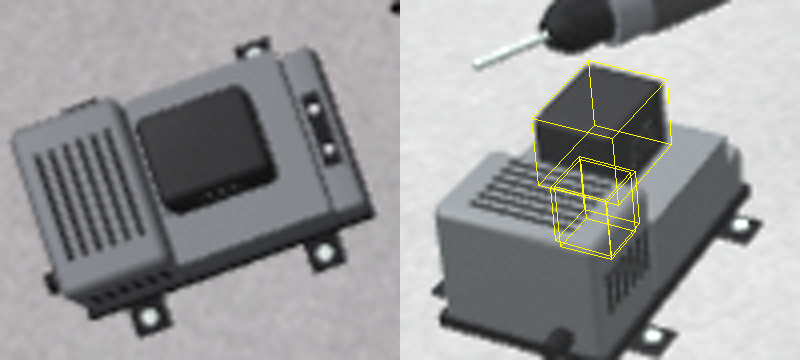

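View pics/side6.png

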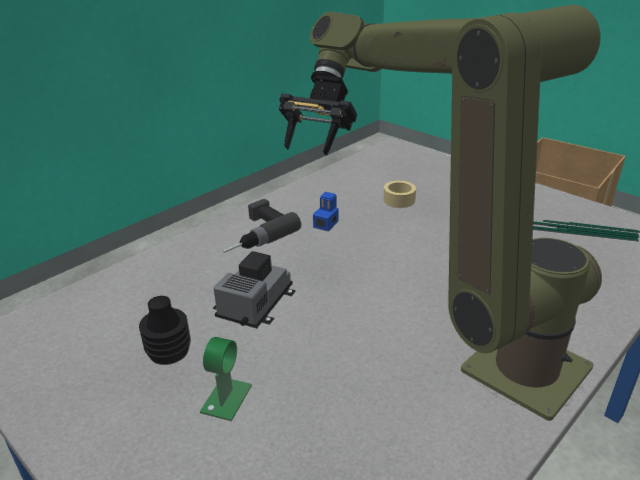

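View pics/top6.png

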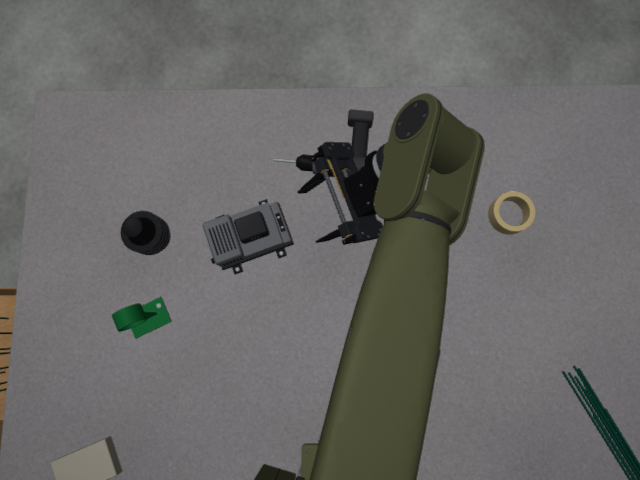

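The foot sits flat on the deck at top (250,225), with the overhang towards the front panel and the back to the housing. The bystanders are where they were, and the gripper is clear.

```bash
python3 -c "
from rig import bot
bot.job_done()"
```

```text
the job is handed in; nothing more can be done
```

The battery pack is on charge: it sits upside down in the charger's well, released. The long overhang of its foot is over the front deck and its flat back is to the housing.

- **Method:** I gripped the black pack by its stem and laid it gently on its back. I then regripped it across the foot, turned it over and lowered it straight into the well. The job was handed in at about 31 s of the 67 s allowed.
- **Insertion:** The stem met no measurable resistance on the way down. Contact came about 1 mm below the computed seat height, which is within the vertical uncertainty of my grip. I stopped pressing at about 11 N.
- **Last checks:** After release, the foot looks flat on the deck in both cameras. The side view agrees with the pack model at full depth, roughly to a pixel or two. The drill, tape, vases, ring stand and blue look-alike show no visible movement. The gripper was clear and its force reading was near zero.
- **Disagreement:** The two cameras disagreed by 2–5 mm on the charger's y position (0.235–0.238 m from the top, 0.240 m from the side). I used 0.2388 m, weighing in where the held pack appeared in both images. The force-free insertion showed this was close enough.

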